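# Tuck the oak stave under the weighted arm of the flattening press

## Robot

A 6-joint arm with a two-finger parallel gripper is mounted at the origin on the work surface. World frame = base frame: x ahead of the robot, y to its left, z up, the work surface at z = 0. Lengths are in m, angles in degrees, forces in N, time in s.
With the tool pointing down it reaches from about 0.3 to 0.75 m from the base axis. Payload 8.5 kg.
Tool frame: the origin (TCP) lies on the centre line of the jaws, within the pads' length; the fingertips stand 11 mm ahead of it and the grasp point (between the pads) lies 8 mm behind it; x points along the fingers, y is the direction in which the jaws open and shut, and the axes are right-handed (so a half turn about x gives the same grasp; the last joint's range is limited). The gripper opens to 85 mm and grips with 20 to 120 N. Pads are 22 mm wide; open, the fingers measure 114 mm over their backs; the gripper's body (76 mm by 85 mm) begins 54 mm behind the grasp point. The pads swing forward as they close: fully open they stand 13 mm farther back than shut.
Start: joints at [-77.997, 21.807, 74.336, -0, 83.858, -12.336], TCP at [0.227, -0.501, 0.242] pointing down, gripper open.
Joint ranges: [-178.18, 178.18], [-50.72, 133.34], [12.68, 142.11], [-81.47, 261.47], [9.98, 163.14], [-165.26, 165.26]. Speed limits (degrees/s): [136.94, 136.94, 180, 180, 180, 180].

## Interface

Orientations are given as a 3x3 rotation matrix whose columns are the frame's x, y, z axes.
In Python, from rig import env gives the robot as it stands.
- The arm moves only by the tool carry_out, never from a script. Its argument "motion" is a list that holds one entry, the list of rows, each a list of 7 numbers: the shift along the tool's x, y, z in cm, then the turn, a rotation vector about the tool's x, y, z in rad, then the finger opening in cm, from 0 to 8.54. A call has 1 to 5 rows; each row is the pose to reach, as a shift and turn from the pose commanded when the call began, along the tool's axes at that moment; what a row does not reach only later rows make up. A row lasts 1/12 s, in which the tool goes at most 41.7 mm and 7.16 degrees, less where a joint would pass 70% of its speed; a pose out of reach is approached as far as the arm can. A call with a gripper value outside its range is refused whole. The fingers move at their own pace and stop on an object; "grip_force" is the grip in N (left out, the last holds). Time passes only in rows, so rows that repeat a pose let the fingers close. It gives the time, the measured TCP pose, the force and the opening at its end, in the units of the state.
- env.observe(): the state, without advancing time (a new reading comes with each control period).
- env.get_image(name): name is "scene" or "top"; returns a dict with "image" (480x640x3 uint8, red, green, blue), "fov_y" (degrees; the focal length in pixels is half the picture's height over the tangent of half this angle, whatever the lens; pixels are square), "cx", "cy" (the principal point, pixels), "R" (3x3) and "t" (3): a world point X has camera coordinates R X + t. Camera axes: x right, y down, z forward; pixel columns grow to the right and rows downward; lengths in m; the calibration is good to about 2 mm. A picture is of the moment at which its call begins. There is no depth.
- env.close_job(): hands the job in, once; it reports no verdict.
The state is a dict: "time_s": time; "q": joint angles; "qvel": joint speeds; "joint_efforts": joint torques, N m; "position": TCP position; "tool_rot": TCP orientation; "ft_force": force on the tool from outside, world axes, zero at the start; "wrist_torque": the same for the moment, N m; "grip_width": finger opening in m.
Only numpy, scipy, OpenCV 4.12 (cv2) and the standard library are available. Lean on these libraries where they do the work, as an engineer would, in place of code of your own. Each camera call takes 0.05 s, during which the arm holds its last target. There are 200 camera calls.

## Task

The pale oak stave standing in the drying rack is dry: take it out and lay it flat on the bench, then take it up afresh and tuck it in under the weighted arm of the flattening press, on top of the two staves already there, square to them and fully home against the back stop with the arm resting on it. Leave the dark walnut staves standing in the rack, the pile in its place and everything else on the bench where it is.

Things in the scene. Friction and masses are not known exactly. Their poses are not given: they have to be found in the camera images.
- oak_stave: The pale oak stave to move: 180 x 60 x 14 mm, 75 to 155 g, both faces and both ends alike. Origin at its geometric centre; own x along the 180 mm length, own z along the 60 mm width, own y along the 14 mm thickness. At the start it stands on a long edge in one of the rack's three slots, top edge 82 mm above the bench.
- walnut_a: Dark walnut stave, same size and axes as the oak one, standing on edge in another slot of the rack; stays there.
- walnut_b: Second dark walnut stave, same size and axes, standing on edge in the remaining slot; stays there.
- rack: Fixed grey-painted wooden drying rack, 175 (own x) x 190 x 45 mm high. Origin on the bench under its centre. Staves stand along own x in slots at own y = -55, 0, +55 mm (17 mm wide, floor 22 mm up), 41 mm clear between staves. Toothed combs, 18 mm wide, 45 mm high, at own x = -60 and +60 mm; between them the base is only 12 mm high.
- press: Fixed grey wooden flattening press. Origin on the bench under the centre of its pile; own +x points from the open mouth to the back stop (face at x = 90 mm, top 68 mm up). Base 18 mm thick, x -105 to 145 mm, 125 mm wide; on it two staves, pile top 46 mm up. Side rails 65 mm apart, x 0 to 92 mm, tops 66 mm up, with flared ends out to x = -28 mm (105 mm over all).
- press_home (a point): Where the oak stave's centre belongs when home against the stop: on the press's centre line at its own x = 0, 53 mm above the bench; axes as the press. The tail end is then at own x = -90 mm and its last 60 mm is free of rails.
- press_arm (a joint): Lift of the weighted arm, rad: 0 with its shoe on the two-stave pile, growing as the toe rises (about 0.13 with a third stave), at most 1.2. It turns about a pin behind the stop (press x = 122 mm, 66 mm up), presses with 3 to 4 N, falls back by its weight and does not stay open. Red weight 44 mm across at press x = 8 to 52 mm, top 135 mm up.
- press_lip (a point): Front edge of the arm's turned-up steel shoe, 44 mm wide, on the centre line; at rest at press x = -43 mm, 75 mm above the bench. The slick underside slopes down from there at 25 deg to the heel at x = 15 mm on the pile. A stave slid along the pile top runs under the lip and lifts the arm by itself (a slow push of 3 to 10 N).
- pile_low: Lower oak stave of the pile in the press, 180 x 60 x 14 mm, lying flat, length along own x, width along own y; origin at its centre.
- pile_top: Upper oak stave of the pile in the press, same size and axes; the oak stave goes on top of it.
- beer_bottle: Bystander: brown glass bottle, 62 mm across, 205 mm tall, standing. Origin under its centre.
- oil_tin: Bystander: round tin of wood oil with a blue band, 91 mm across, 107 mm tall. Origin under its centre.
- ketchup: Bystander: squeezed red plastic ketchup bottle with a white snap cap, lying on its side, 180 x 80 x 45 mm; length along own x, from -67 mm to +112 mm (cap end). Origin on the bench under its body.
- tin_lid: Bystander: round steel tin lid, 99 mm across, 7 mm high, lying. Origin under its centre.
- jam_lid: Bystander: brass-coloured metal jam jar lid, 74 mm across, 12 mm high, lying. Origin under its centre.
- sanding_cork: Bystander: cork sanding block, 110 (own x) x 65 x 35 mm high. Origin under its centre.
Not all that is in view belongs to the job. Leave any turquoise look-alike of the walnut_b alone.

How it is judged (in metres and radians):
On the way:
1. the oak stave lies flat on the bench, let go (height (world z) of oak_stave below 0.014 m and angle between the y axis of oak_stave and the z axis of press, either way round below 0.15 rad and contact force between the fingers and oak_stave below 0.1 N), for 0.2 s.
At the end, for the whole second after the job is handed in: The let-go oak stave rests flat on the two-stave pile in the press, within 6 mm of home along and across, 5 mm in height and 0.08 rad of square, the weighted arm bearing on it (over 1 N); pile staves within 6 mm (5 in height) of place, walnut ones standing within 20 mm of their start (x of oak_stave in the frame of press between -0.006 and 0.006 m and y of oak_stave in the frame of press between -0.006 and 0.006 m and z of oak_stave in the frame of press between 0.048 and 0.058 m and angle between the x axis of oak_stave and the x axis of press, either way round below 0.08 rad and angle between the y axis of oak_stave and the z axis of press, either way round below 0.08 rad and contact force between press_arm and oak_stave above 1 N and linear speed of oak_stave below 0.01 m/s and contact force between the fingers and oak_stave below 0.1 N and x of pile_low in the frame of press between -0.006 and 0.006 m and y of pile_low in the frame of press between -0.006 and 0.006 m and z of pile_low in the frame of press between 0.02 and 0.03 m and x of pile_top in the frame of press between -0.006 and 0.006 m and y of pile_top in the frame of press between -0.006 and 0.006 m and z of pile_top in the frame of press between 0.034 and 0.044 m and distance of each of walnut_a, walnut_b from where it was at the start of the episode below 0.02 m and angle between each of walnut_a, walnut_b's own z axis and vertical below 0.25 rad); the robot touches nothing.
It fails at once if a dark walnut stave is shifted by more than 25 mm or tipped in the rack ((distance of walnut_a from where it was at the start of the episode above 0.025 m or angle between walnut_a's own z axis and vertical above 0.3 rad) or (distance of walnut_b from where it was at the start of the episode above 0.025 m or angle between walnut_b's own z axis and vertical above 0.3 rad)).
It fails at once if a bystander (bottle, oil tin, ketchup bottle, lids, cork block) is moved by more than 25 mm or tipped ((distance of beer_bottle from where it was at the start of the episode above 0.025 m or angle between beer_bottle's own z axis and vertical above 0.3 rad) or (distance of oil_tin from where it was at the start of the episode above 0.025 m or angle between oil_tin's own z axis and vertical above 0.3 rad) or (distance of ketchup from where it was at the start of the episode above 0.025 m or angle between ketchup's own z axis and vertical above 0.3 rad) or (distance of tin_lid from where it was at the start of the episode above 0.025 m or angle between tin_lid's own z axis and vertical above 0.3 rad) or (distance of jam_lid from where it was at the start of the episode above 0.025 m or angle between jam_lid's own z axis and vertical above 0.3 rad) or (distance of sanding_cork from where it was at the start of the episode above 0.025 m or angle between sanding_cork's own z axis and vertical above 0.3 rad)).
It fails at once if a stave of the pile is dragged more than 25 mm out of place (distance of any of pile_low, pile_top from where it was at the start of the episode above 0.025 m).
It also fails if it takes over 69 s, if anything falls off the work surface, if the arm or the gripper's body presses on something with over 40 N, if the wrist force passes 120 N, or if a joint passes its speed limit or range.

## Working session

There is one attempt and no reset: what is moved stays moved. The work goes in short steps, Python scripts to look and compute and a tool call to move; the robot and the scene stay as the last step left them, time stands still between calls to the robot, and variables do not carry over. Pictures are saved under pics/ and viewed, on a budget of 10 in all, crops included, one or two more only if the job needs it, and the job is handed in when it is done.

Besides the shell and the picture viewer there is one more tool, called by a JSON object that holds its "api" and its "payload", one argument or row to a line. carry_out: Moves the arm, as the interface text tells. Its arguments: {"type":"object","properties":{"motion":{"type":"array","items":{"type":"array","items":{"type":"array","items":{"type":"number"}}}},"grip_force":{"type":"number"}},"required":["motion"]}

```bash
mkdir -p pics; ls; cat > h.py <<'E'
import numpy as np, cv2
from rig import env
def snap(n,f=None):
    d=env.get_image(n); d['f']=240/np.tan(np.radians(d['fov_y']/2))
    d['R']=np.array(d['R']);d['t']=np.array(d['t'])
    if f: cv2.imwrite('pics/'+f,d['image'][:,:,::-1])
    return d
def ray(d,u,v,z):
    c=-d['R'].T@d['t']; r=d['R'].T@np.array([(u-d['cx'])/d['f'],(v-d['cy'])/d['f'],1])
    return c+r*(z-c[2])/r[2]
def proj(d,X):
    p=d['R']@np.array(X)+d['t']; return np.array([d['cx']+d['f']*p[0]/p[2],d['cy']+d['f']*p[1]/p[2]])
E
python3 - <<'E'
from h import *
a=snap('top','top0.png');b=snap('scene','scene0.png')
for d in(a,b):print(d['fov_y'],d['cx'],d['cy'],-d['R'].T@d['t'],d['R'].round(3).tolist())
print(env.observe())
E
```

```text
pics
47.82774027271898 325.05364702696255 241.58691904110924 [ 0.21695523 -0.1022811   1.65122094] [[0.004, -1.0, -0.006], [-0.987, -0.003, -0.158], [0.158, 0.006, -0.987]]
48.79318829258881 310.965029923377 245.6278102720745 [ 0.953029   -0.72237173  1.2809149 ] [[0.8, 0.6, 0.005], [0.504, -0.667, -0.549], [-0.326, 0.441, -0.836]]
{'time_s': 0.1, 'q': array([-7.79966931e+01,  2.18376846e+01,  7.43785672e+01,  1.83036752e-03,
        8.38571676e+01, -1.23360816e+01]), 'qvel': array([ 0.0165269 , -0.04609444, -0.0665444 ,  0.07077368, -0.02786401,
        0.03934324]), 'joint_efforts': array([ 5.16517102e-03, -4.49223304e+01, -2.31654149e+01, -8.45669911e-05,
        3.69992529e-03,  1.41546056e-05]), 'position': array([ 0.22662958, -0.50087783,  0.24177916]), 'tool_rot': array([[-2.35424383e-04,  4.12137534e-01, -9.11121615e-01],
       [ 1.25999818e-03, -9.11120795e-01, -4.12137488e-01],
       [-9.99999178e-01, -1.24503879e-03, -3.04792490e-04]]), 'ft_force': array([-0.148673  , -0.79290171, -0.33513383]), 'wrist_torque': array([-0.01689249, -0.03400458,  0.00012572]), 'grip_width': 0.08549410636759919}
```

View pics/top0.png

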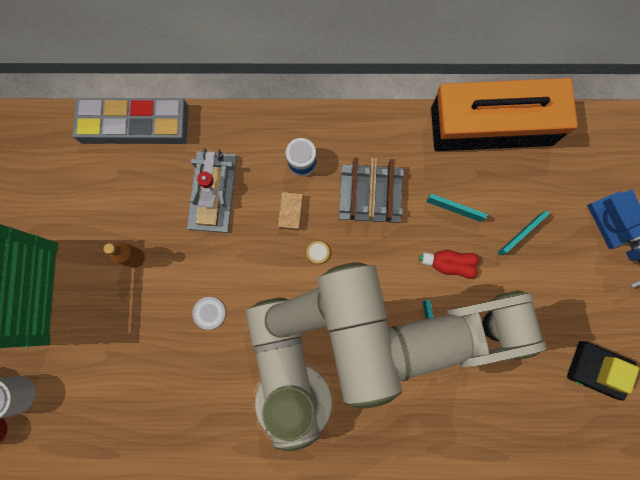

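View pics/scene0.png

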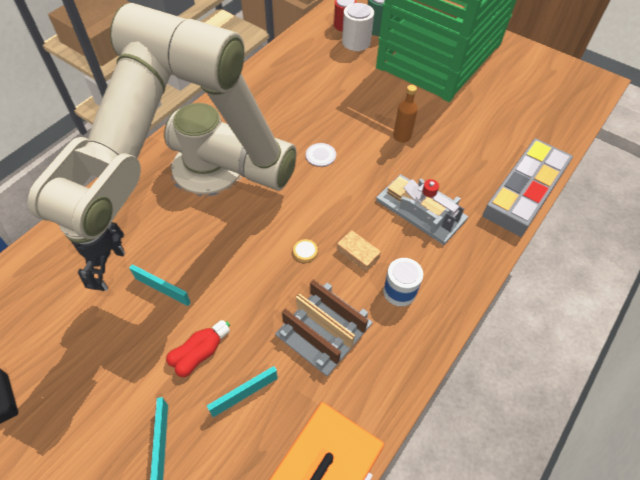

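The scene shows the pale oak stave in the middle rack slot, at top px (373,188) and scene px (325,318). The dark walnut staves stand either side of it, at top px (353,187) and (391,187). The turquoise sticks are decoys. The press is at top px (212,192), and its open mouth faces down, towards the robot. One enlarged crop will confirm this.

```bash
python3 - <<'E'
from h import *
a=cv2.imread('pics/top0.png');b=cv2.imread('pics/scene0.png')
def c(i,u,v,w,h,s=4): return cv2.resize(i[v:v+h,u:u+w],(400,300),interpolation=cv2.INTER_CUBIC)
o=np.vstack([np.hstack([c(a,322,150,100,75),c(a,162,150,100,75)]),np.hstack([c(b,264,275,120,90),c(b,362,162,120,90)])])
cv2.imwrite('pics/crop.png',o)
E
```

```text
(no output)
```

View pics/crop.png

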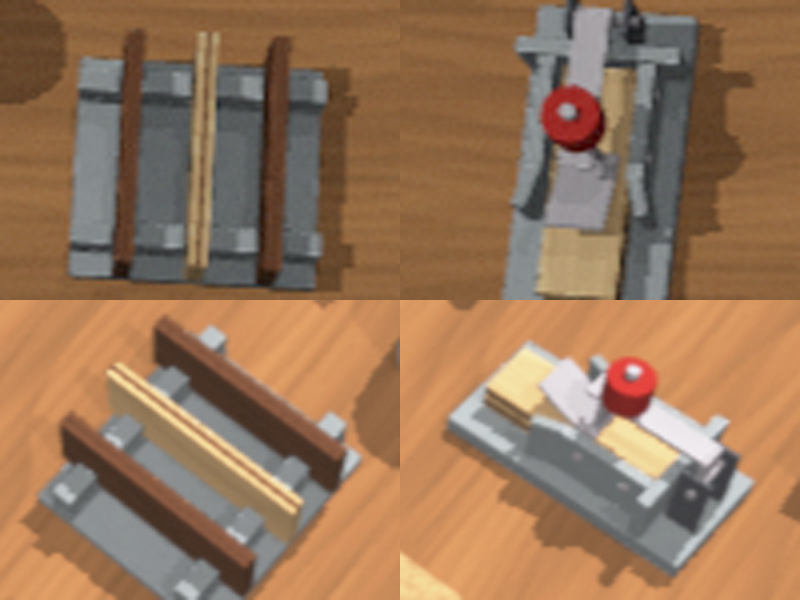

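The crop confirms that the oak is the pale stave in the middle slot. It also shows the press mouth with the pile's tail. Next I measure by colour masks.

```bash
cat >> h.py <<'E'
def masks(d):
    h=cv2.cvtColor(d['image'],cv2.COLOR_RGB2HSV).astype(int); H,S,V=h[...,0],h[...,1],h[...,2]
    return dict(pale=(H>=11)&(H<=28)&(S>60)&(S<135)&(V>130),grey=(S<60),dark=(V<125)&(S>110)&((H<12)|(H>170)))
def blob(m,roi):
    x,y,w,h=roi; s=m[y:y+h,x:x+w].astype(np.uint8)
    n,l,st,c=cv2.connectedComponentsWithStats(s,connectivity=8)
    k=1+np.argmax(st[1:,4]); ct,_=cv2.findContours((l==k).astype(np.uint8),cv2.RETR_EXTERNAL,cv2.CHAIN_APPROX_NONE)
    c=max(ct,key=cv2.contourArea); return c[:,0,:]+[x,y],st[k,4]
E
cat > m.py <<'E'
from h import *
a=snap('top');b=snap('scene')
A,B=masks(a),masks(b)
for n,d,M,k,roi in[('oakT',a,A,'pale',(362,150,24,75)),('oakS',b,B,'pale',(285,285,80,70)),('pileT',a,A,'pale',(185,160,50,75)),('pileS',b,B,'pale',(375,165,100,80)),
  ('rackT',a,A,'grey',(330,150,85,80)),('pressT',a,A,'grey',(180,140,65,100)),('waT',a,A,'dark',(345,150,20,75)),('wbT',a,A,'dark',(382,150,18,75))]:
    c,ar=blob(M[k],roi); r=cv2.minAreaRect(c); print(n,ar,cv2.boundingRect(c),cv2.boxPoints(r).round(1).tolist())
v=[]
for n in('pale','grey','dark'):
    v+= [cv2.resize(A[n][145:240,180:415].astype(np.uint8)*255,(400,200)),cv2.resize(B[n][155:365,260:480].astype(np.uint8)*255,(400,200))]
cv2.imwrite('pics/masks.png',np.vstack([np.hstack(v[:2]),np.hstack(v[2:4]),np.hstack(v[4:])]))
E
python3 m.py
```

```text
oakT 294 (369, 158, 8, 59) [[368.6000061035156, 215.89999389648438], [370.1000061035156, 157.8000030517578], [376.20001220703125, 158.0], [374.70001220703125, 216.10000610351562]]
oakS 964 (292, 293, 73, 62) [[285.29998779296875, 309.1000061035156], [301.70001220703125, 286.8999938964844], [364.0, 333.0], [347.6000061035156, 355.20001220703125]]
pileT 314 (196, 207, 21, 18) [[195.89999389648438, 222.6999969482422], [197.39999389648438, 206.1999969482422], [216.8000030517578, 208.0], [215.3000030517578, 224.5]]
pileS 366 (375, 173, 50, 32) [[372.29998779296875, 198.0], [409.5, 163.39999389648438], [427.5, 182.6999969482422], [390.20001220703125, 217.3000030517578]]
rackT 710 (354, 165, 17, 56) [[353.8999938964844, 219.6999969482422], [356.0, 164.8000030517578], [370.1000061035156, 165.3000030517578], [368.0, 220.3000030517578]]
pressT 2407 (187, 148, 50, 85) [[183.3000030517578, 228.39999389648438], [192.39999389648438, 146.6999969482422], [236.5, 151.60000610351562], [227.39999389648438, 233.3000030517578]]
waT 192 (351, 158, 7, 61) [[349.8999938964844, 217.89999389648438], [353.20001220703125, 157.8000030517578], [357.29998779296875, 158.0], [353.8999938964844, 218.1999969482422]]
wbT 232 (387, 159, 7, 62) [[386.3999938964844, 220.0], [388.20001220703125, 158.89999389648438], [393.6000061035156, 159.0], [391.79998779296875, 220.10000610351562]]
```

View pics/masks.png

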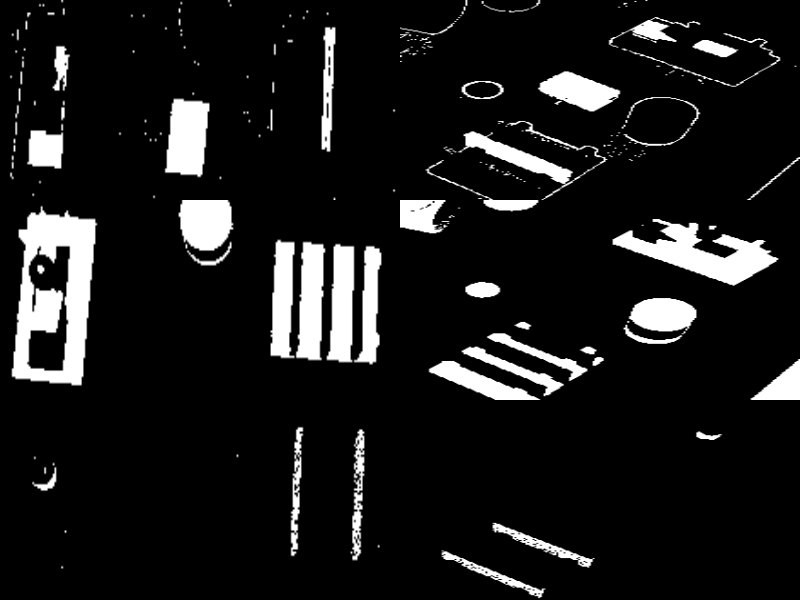

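The masks separate cleanly: the oak strip, the two walnut staves, the rack, the pile's tail and the press base. Now I fit edges and convert them to world coordinates.

```bash
cat > m2.py <<'E'
from h import *
a=snap('top');b=snap('scene');A,B=masks(a),masks(b)
def edges(M,rows,lo,hi):
    L=[];R=[]
    for v in rows:
        k=np.where(M[v,lo:hi])[0]
        if len(k): L.append((lo+k[0],v+.5));R.append((lo+k[-1]+1,v+.5))
    return np.array(L,float),np.array(R,float)
def fit(P,z,name):
    W=np.array([ray(a,u-.5,v-.5,z) for u,v in P])[:,:2]
    p=np.polyfit(W[:,0],W[:,1],1); r=np.polyval(p,W[:,0])-W[:,1]; k=abs(r)<2*r.std()+1e-6
    p=np.polyfit(W[k,0],W[k,1],1)
    print(name,'dy/dx deg',np.degrees(np.arctan(p[0])).round(2),'y at xmid',np.polyval(p,W[:,0].mean()).round(4),'x',W[0,0].round(4),W[-1,0].round(4),'rms mm',(1e3*r[k].std()).round(2)); return p
L,R=edges(A['pale'],range(158,217),366,380);fit(R,.082,'oak right top');fit(L,.082,'oak left')
for n,lo,hi in(('walnut left',347,360),('walnut right',383,396)):
    L,R=edges(A['dark'],range(162,214),lo,hi);fit(L,.082,n+' L');fit(R,.082,n+' R')
L,R=edges(A['grey'],range(168,218),333,410);fit(L,.012,'rack L');fit(R,0,'rack R')
L,R=edges(A['grey'],range(205,230),183,240);l=fit(L,.018,'press L');r=fit(R,0,'press R')
L,R=edges(A['grey'],range(160,230),183,240);r=fit(R,0,'press R long')
L,R=edges(A['pale'],range(209,223),192,220);fit(L,.046,'pile L');fit(R,.032,'pile R z32');fit(R,.046,'pile R z46')
# scene: same press/oak in second view
for n,roi in(('pale',(375,165,50,35)),('pale',(285,285,80,70))):
    c,_=blob(B[n],roi); q=cv2.approxPolyDP(c,2.0,True)[:,0]; print(q.tolist())
c,_=blob(B['grey'],(370,165,105,80)); print('pressS',cv2.approxPolyDP(cv2.convexHull(c),2,True)[:,0].tolist())
c,_=blob(A['grey'],(180,140,65,100)); print('pressT',cv2.approxPolyDP(cv2.convexHull(c),1.5,True)[:,0].tolist())
for d in(a,b):
    h=cv2.cvtColor(d['image'],cv2.COLOR_RGB2HSV);m=((h[...,0]<6)|(h[...,0]>172))&(h[...,1]>150)&(h[...,2]>110)
    roi=(190,160,30,40) if d is a else (410,170,40,40)
    c,ar=blob(m,roi);print('weight',ar,cv2.boundingRect(c))
E
python3 m2.py
```

```text
oak right top dy/dx deg -3.47 y at xmid -0.2402 x 0.7239 0.5458 rms mm 0.87
oak left dy/dx deg -2.97 y at xmid -0.224 x 0.7239 0.5458 rms mm 0.88
walnut left L dy/dx deg -2.9 y at xmid -0.1709 x 0.7113 0.5547 rms mm 1.45
walnut left R dy/dx deg -2.78 y at xmid -0.1822 x 0.7113 0.5547 rms mm 1.37
walnut right L dy/dx deg -3.13 y at xmid -0.2783 x 0.7116 0.555 rms mm 1.87
walnut right R dy/dx deg -3.75 y at xmid -0.2927 x 0.7116 0.555 rms mm 1.02
rack L dy/dx deg -3.2 y at xmid -0.1372 x 0.7138 0.557 rms mm 1.1
rack R dy/dx deg -3.74 y at xmid -0.3305 x 0.7178 0.56 rms mm 2.08
press L dy/dx deg -4.88 y at xmid 0.3316 x 0.5923 0.5168 rms mm 0.97
press R dy/dx deg -4.46 y at xmid 0.2074 x 0.5968 0.5205 rms mm 0.92
press R long dy/dx deg -4.47 y at xmid 0.2018 x 0.7429 0.5205 rms mm 0.92
pile L dy/dx deg -3.91 y at xmid 0.2977 x 0.5735 0.5333 rms mm 0.99
pile R z32 dy/dx deg -5.09 y at xmid 0.2415 x 0.5768 0.5362 rms mm 0.88
pile R z46 dy/dx deg -5.09 y at xmid 0.2385 x 0.5737 0.5334 rms mm 0.87
[[424, 179], [421, 177], [417, 182], [400, 173], [376, 195], [375, 199], [386, 186], [389, 192], [396, 196], [396, 193], [400, 199], [402, 195], [411, 198], [402, 187], [407, 182], [398, 177], [400, 173], [417, 183], [419, 178]]
[[297, 294], [297, 308], [292, 314], [298, 308], [305, 310], [308, 316], [333, 335], [339, 336], [351, 348], [347, 354], [364, 333], [352, 347], [354, 335], [312, 304], [307, 299], [310, 295], [306, 298], [300, 293]]
pressS [[399, 175], [422, 179], [460, 198], [467, 217], [443, 244], [377, 201], [377, 196]]
pressT [[235, 154], [227, 232], [187, 228], [191, 159], [197, 151], [204, 148]]
weight 133 (198, 172, 14, 14)
weight 175 (423, 179, 16, 18)
```

```bash
cat > m3.py <<'E'
from h import *
a=snap('top');b=snap('scene')
print('front base z0',[ray(a,*p,0).round(4)[:2] for p in((187,228.7),(227,232.7))])
print('back base right z18/0',ray(a,235,153.5,.018).round(4),ray(a,235,153.5,0).round(4))
print('pile tail z46 rows', [ray(a,206,v,.046).round(4) for v in (223,224,224.5)])
th=np.radians(-4.5);ex=np.array([np.cos(th),np.sin(th)]);ey=np.array([-ex[1],ex[0]])
np.set_printoptions(suppress=True)
for X0 in(.627,.632):
  O=np.array([.554,.2690])+ex*(X0-.554)/ex[0]
  P=lambda x,y,z:(*(O+ex*x+ey*y),z)
  print('O',O)
  for n,p in dict(frontL=P(-.105,.0625,0.),frontR=P(-.105,-.0625,0),backR0=P(.145,-.0625,0),backR18=P(.145,-.0625,.018),backL18=P(.145,.0625,.018),pileL=P(-.09,.03,.046),pileR=P(-.09,-.03,.046),weight=P(.03,0,.125),lipL=P(-.043,.022,.075),lipR=P(-.043,-.022,.075)).items():
    print(n,proj(a,p).round(1),proj(b,p).round(1))
th=np.radians(-3.3);ex=np.array([np.cos(th),np.sin(th)]);ey=np.array([-ex[1],ex[0]]);O=np.array([.635,-.2325])
for s in(-.09,.09):
  for t in(-.007,.007):
    p=(*(O+ex*s+ey*t),.082);print('oak',s,t,proj(a,p).round(1),proj(b,p).round(1))
def g(d,roi,s,f):
  x,y,w,h=roi;i=cv2.resize(d['image'][y:y+h,x:x+w,::-1],None,fx=s,fy=s,interpolation=cv2.INTER_CUBIC);return i
i1=g(b,(370,160,100,90),6,0);i2=g(b,(285,285,33,90),6,0)
cv2.imwrite('pics/c2.png',np.hstack([i1,i2]))
E
python3 m3.py
```

```text
front base z0 [array([0.521 , 0.3376]), array([0.5088, 0.2128])]
back base right z18/0 [0.7583 0.1925 0.018 ] [0.7643 0.1957 0.    ]
pile tail z46 rows [array([0.5303, 0.2686, 0.046 ]), array([0.5272, 0.2685, 0.046 ]), array([0.5257, 0.2684, 0.046 ])]
O [0.627      0.26325478]
frontL [188.3 226.7] [401.6 177.3]
frontR [228.3 230. ] [377.6 200.6]
backR0 [237.  152.8] [446.2 245.7]
backR18 [236. 151.] [447.6 242.3]
backL18 [196.6 147.9] [470.9 216.1]
pileL [195.7 219.9] [401.5 176. ]
pileR [215.4 221.5] [389.8 187.3]
weight [204.3 175.2] [433.9 185.1]
lipL [197.9 202.8] [414.2 179.1]
lipR [212.5 204. ] [405.6 187.7]
O [0.632      0.26286127]
frontL [188.5 225.2] [402.9 178.1]
frontR [228.4 228.4] [378.9 201.4]
backR0 [237.1 151.3] [447.7 246.7]
backR18 [236.2 149.4] [449.  243.3]
backL18 [196.8 146.4] [472.3 217. ]
pileL [195.9 218.3] [402.9 176.8]
pileR [215.5 219.9] [391.1 188.2]
weight [204.5 173.5] [435.3 186. ]
lipL [198.1 201.2] [415.6 179.9]
lipR [212.7 202.4] [406.9 188.5]
oak -0.09 -0.007 [373.3 216.3] [295.5 295.1]
oak -0.09 0.007 [368.6 216.1] [299.1 291.4]
oak 0.09 -0.007 [376.1 157.8] [351.3 337.6]
oak 0.09 0.007 [371.5 157.6] [354.8 333.5]
```

View pics/c2.png

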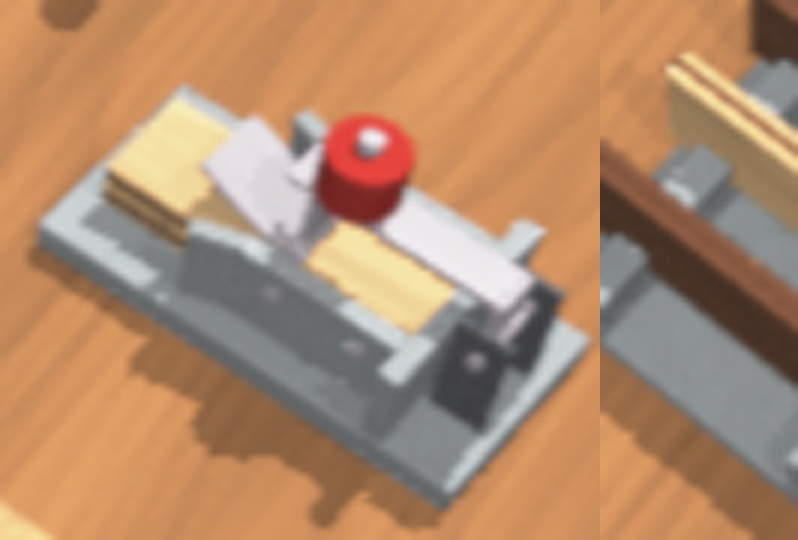

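The crop shows the press base corner at scene px (377,200), the pile tail at (388,189) to (400,176), and the oak's near top corner at (296,296). Both views agree to about 4 mm:
- **Oak:** centre near (0.637, -0.2345), yaw -3.3°.
- **Press:** origin near (0.620, 0.262), yaw -4.5°.

Next I add a helper that turns world targets into tool-frame shifts.

```bash
cat >> h.py <<'E'
from scipy.spatial.transform import Rotation as Ro
def down(yaw,tilt=0):
    "tool x down, tool y at world angle yaw; then tilt (deg) about the tool z axis (tool frame)"
    y=np.array([np.cos(np.radians(yaw)),np.sin(np.radians(yaw)),0]);x=np.array([0,0,-1.])
    return np.c_[x,y,np.cross(x,y)]@Ro.from_rotvec([0,0,np.radians(tilt)]).as_matrix()
def go(p,Rt,frm=None):
    "shift(cm), rotvec from current (or given) pose"
    o=env.observe(); P,R=(o['position'],o['tool_rot']) if frm is None else frm
    print('shift cm',(R.T@(np.array(p)-P)*100).round(2),'turn',Ro.from_matrix(R.T@Rt).as_rotvec().round(3))
def st():
    o=env.observe();print(round(o['time_s'],2),'pos',o['position'].round(4),'q',o['q'].round(1),'F',o['ft_force'].round(1),'w',round(o['grip_width'],4));return o
E
python3 -c "
from h import *
st();go([.637,-.2345,.20],down(-93.3))"
```

```text
0.4 pos [ 0.2267 -0.5011  0.2422] q [-78.   21.8  74.3   0.   83.9 -12.3] F [0.1 0.2 0.1] w 0.0854
shift cm [  4.23  -7.37 -48.37] turn [ 0.482 -0.     0.   ]
```

{"api": "carry_out", "payload": {
  "motion": [
    [[0, -0.6, -3.8, 0.1, 0, 0, 8.5], [0, -1.2, -7.6, 0.2, 0, 0, 7], [0, -1.8, -11.4, 0.3, 0, 0, 6], [1, -2.4, -15.2, 0.4, 0, 0, 4], [2, -3, -19, 0.482, 0, 0, 4]]
  ]
}}

```text
time_s: 0.82
position: [0.3888, -0.3944, 0.2226]
tool_rot: [[0.001, -0.063, -0.998], [-0.001, -0.998, 0.063], [-1.0, 0.001, -0.001]]
ft_force: [-0.5, -0.8, 0.2]
grip_width: 0.0404
```

```bash
python3 -c "
from h import *
st();go([.637,-.2345,.20],down(-93.3))"
```

```text
0.82 pos [ 0.3888 -0.3944  0.2226] q [-57.7  23.   75.8   0.   81.1  35.9] F [-0.5 -0.8  0.2] w 0.0404
shift cm [  2.26 -17.52 -23.77] turn [-0.005 -0.001 -0.001]
```

{"api": "carry_out", "payload": {
  "motion": [
    [[0, -2.2, -3, 0, 0, 0, 4], [0, -4.4, -6, 0, 0, 0, 4], [1, -6.6, -9, 0, 0, 0, 4], [1.5, -8.8, -12, 0, 0, 0, 4], [2.2, -11, -15, 0, 0, 0, 4]]
  ]
}}

```text
time_s: 1.23
position: [0.5449, -0.2929, 0.2002]
tool_rot: [[0.0, -0.057, -0.998], [-0.0, -0.998, 0.057], [-1.0, 0.0, -0.0]]
ft_force: [0.4, -0.4, -0.2]
grip_width: 0.04
```

{"api": "carry_out", "payload": {
  "motion": [
    [[0, -2.2, -3, 0, 0, 0, 4], [0, -4.4, -6, 0, 0, 0, 4], [0, -6.5, -8.8, 0, 0, 0, 4], [0, -6.5, -8.8, 0, 0, 0, 4]]
  ]
}}

```text
time_s: 1.57
position: [0.6388, -0.2301, 0.1994]
tool_rot: [[0.001, -0.052, -0.999], [0.001, -0.999, 0.052], [-1.0, -0.001, -0.001]]
ft_force: [0.9, 0.1, 0.5]
grip_width: 0.0398
```

```bash
python3 -c "
from h import *
o=st();go([.637,-.2345,.09],down(-93.3))
a=snap('top');b=snap('scene','over.png')
P=o['position']+np.array([0,0,-.011]);print(proj(a,P),proj(b,P))
i=cv2.resize(b['image'][200:380,230:430,::-1],(640,576),interpolation=cv2.INTER_CUBIC);cv2.imwrite('pics/over.png',i)"
```

```text
1.57 pos [ 0.6388 -0.2301  0.1994] q [-29.8  36.8  55.1   0.1  88.1  63.2] F [0.9 0.1 0.5] w 0.0398
shift cm [10.94  0.46  0.17] turn [ 0.006 -0.001  0.001]
[374.57778714 175.49999553] [327.65338634 293.95845131]
```

View pics/over.png

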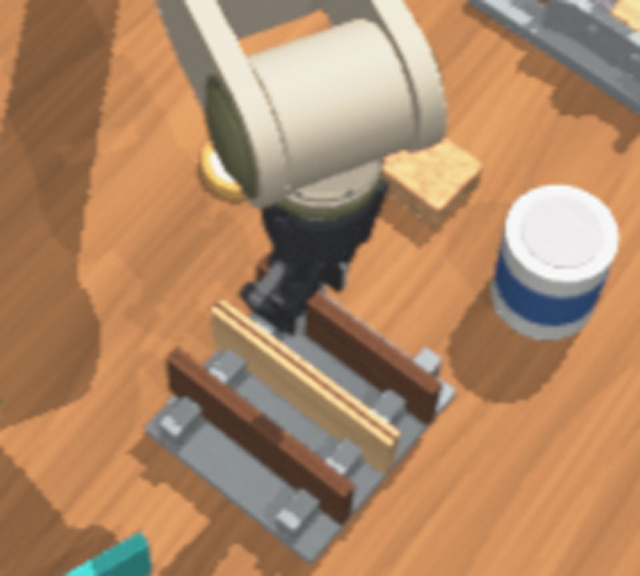

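The crop shows the gripper above the middle stave with the fingers at crop px (285,320) and (335,270), straddling it and clear of the walnut ones. I go down to grasp 14 mm below the top edge.

{"api": "carry_out", "payload": {
  "motion": [
    [[3.5, 0.2, 0.1, 0.006, 0, 0, 4], [7, 0.4, 0.1, 0.006, 0, 0, 4], [10.2, 0.46, 0.17, 0.006, 0, 0, 4], [10.2, 0.46, 0.17, 0.006, 0, 0, 4]]
  ]
}}

```text
time_s: 2.0
position: [0.6294, -0.2386, 0.0919]
tool_rot: [[-0.01, -0.065, -0.998], [0.006, -0.998, 0.065], [-1.0, -0.005, 0.011]]
ft_force: [-0.4, -0.5, -1.8]
grip_width: 0.0399
```

{"api": "carry_out", "payload": {
  "motion": [
    [[1.2, 0, 0, 0, 0, 0, 4], [2.5, 0, 0, 0, 0, 0, 4], [3.8, 0, 0, 0, 0, 0, 4], [3.8, 0, 0, 0, 0, 0, 4]]
  ]
}}

```text
time_s: 2.33
position: [0.6327, -0.2393, 0.06]
tool_rot: [[-0.001, -0.064, -0.998], [0.0, -0.998, 0.064], [-1.0, -0.0, 0.001]]
ft_force: [-0.3, -0.0, -0.3]
grip_width: 0.0398
```

{"api": "carry_out", "payload": {
  "motion": [
    [[0, 0, 0, 0, 0, 0, 3], [0, 0, 0, 0, 0, 0, 2.2], [0, 0, 0, 0, 0, 0, 1.4], [0, 0, 0, 0, 0, 0, 0.8], [0, 0, 0, 0, 0, 0, 0.8]]
  ],
  "grip_force": 40
}}

```text
time_s: 2.75
position: [0.6339, -0.2356, 0.062]
tool_rot: [[0.002, -0.062, -0.998], [0.005, -0.998, 0.062], [-1.0, -0.005, -0.002]]
ft_force: [1.7, 13.9, 3.2]
grip_width: 0.0133
```

```bash
python3 -c "
from h import *
st()"
```

```text
2.75 pos [ 0.6339 -0.2356  0.062 ] q [-30.5  43.3  65.9   0.3  70.9  62.9] F [ 1.7 13.9  3.2] w 0.0133
```

It is gripped. The 14 N side force shows the stave stands about 5 mm further towards +y, which agrees with the top camera. I ease that off and lift.

{"api": "carry_out", "payload": {
  "motion": [
    [[0, -0.3, 0, 0, 0, 0, 0.8], [0, -0.6, 0, 0, 0, 0, 0.8], [0, -0.6, 0, 0, 0, 0, 0.8]]
  ],
  "grip_force": 60
}}

```text
time_s: 3.0
position: [0.6342, -0.2329, 0.062]
tool_rot: [[0.003, -0.063, -0.998], [-0.002, -0.998, 0.063], [-1.0, 0.001, -0.003]]
ft_force: [-0.1, 2.0, 6.0]
grip_width: 0.0132
```

{"api": "carry_out", "payload": {
  "motion": [
    [[-1, 0, 0, 0, 0, 0, 0.8], [-2, 0, 0, 0, 0, 0, 0.8], [-3.5, 0, 0, 0, 0, 0, 0.8], [-5, 0, 0, 0, 0, 0, 0.8], [-6.5, 0, 0, 0, 0, 0, 0.8]]
  ]
}}

```text
time_s: 3.42
position: [0.6333, -0.2332, 0.1269]
tool_rot: [[0.0, -0.064, -0.998], [-0.0, -0.998, 0.064], [-1.0, 0.0, -0.0]]
ft_force: [0.8, 0.8, -1.6]
grip_width: 0.0126
```

{"api": "carry_out", "payload": {
  "motion": [
    [[-3, 0, 0, 0, 0, 0, 0.8], [-6, 0, 0, 0, 0, 0, 0.8], [-9, 0, 0, 0, 0, 0, 0.8], [-10, 0, 0, 0, 0, 0, 0.8]]
  ]
}}

```text
time_s: 3.75
position: [0.6342, -0.2336, 0.2314]
tool_rot: [[0.007, -0.064, -0.998], [-0.004, -0.998, 0.063], [-1.0, 0.004, -0.007]]
ft_force: [-0.8, 0.1, -0.7]
grip_width: 0.0131
```

```bash
python3 -c "
from h import *
st();go([.43,.10,.23],down(-94.5))
for t in (50,-50): print(down(-94.5,t)[:,0])"
```

```text
3.75 pos [ 0.6342 -0.2336  0.2314] q [-30.2  35.2  52.9  -0.   91.5  63.4] F [-0.8  0.1 -0.7] w 0.0131
shift cm [ -0.14 -31.99  22.49] turn [ 0.015 -0.007 -0.004]
[-0.06010315 -0.76368298 -0.64278761]
[ 0.06010315  0.76368298 -0.64278761]
```

{"api": "carry_out", "payload": {
  "motion": [
    [[0, -3.2, 2.2, 0, 0, 0, 0.8], [0, -6.4, 4.5, 0, 0, 0, 0.8], [0, -9.6, 6.8, 0, 0, 0, 0.8], [0, -12.8, 9, 0, 0, 0, 0.8], [0, -16, 11.2, 0.015, 0, 0, 0.8]]
  ]
}}

```text
time_s: 4.17
position: [0.5302, -0.0648, 0.2251]
tool_rot: [[-0.001, -0.079, -0.997], [0.0, -0.997, 0.079], [-1.0, -0.0, 0.001]]
ft_force: [0.9, 0.3, -1.0]
grip_width: 0.013
```

{"api": "carry_out", "payload": {
  "motion": [
    [[0, -3.2, 2.2, 0, 0, 0, 0.8], [0, -6.4, 4.5, 0, 0, 0, 0.8], [0, -9.6, 6.8, 0, 0, 0, 0.8], [0, -12.8, 9, 0, 0, 0, 0.8], [0, -16, 11.2, 0, 0, 0, 0.8]]
  ]
}}

```text
time_s: 4.58
position: [0.4311, 0.1033, 0.2253]
tool_rot: [[-0.0, -0.079, -0.997], [0.0, -0.997, 0.079], [-1.0, -0.0, 0.0]]
ft_force: [0.5, 0.5, -1.6]
grip_width: 0.0132
```

{"api": "carry_out", "payload": {
  "motion": [
    [[0, 0, 0, 0, 0, 0.12, 0.8], [0, 0, 0, 0, 0, 0.24, 0.8], [0, 0, 0, 0, 0, 0.36, 0.8], [0, 0, 0, 0, 0, 0.48, 0.8], [0, 0, 0, 0, 0, 0.6, 0.8]]
  ]
}}

```text
time_s: 5.0
position: [0.4327, 0.1024, 0.2261]
tool_rot: [[-0.042, -0.065, -0.997], [-0.567, -0.82, 0.078], [-0.822, 0.569, -0.002]]
ft_force: [-0.6, -0.5, -1.8]
grip_width: 0.0131
```

{"api": "carry_out", "payload": {
  "motion": [
    [[0, 0, 0, 0, 0, 0.09, 0.8], [0, 0, 0, 0, 0, 0.18, 0.8], [0, 0, 0, 0, 0, 0.27, 0.8], [0, 0, 0, 0, 0, 0.27, 0.8]]
  ]
}}

```text
time_s: 5.33
position: [0.4322, 0.103, 0.2236]
tool_rot: [[-0.061, -0.046, -0.997], [-0.765, -0.64, 0.076], [-0.642, 0.767, 0.004]]
ft_force: [-0.4, -0.4, -2.1]
grip_width: 0.013
```

```bash
python3 -c "
from h import *
o=st();R=o['tool_rot'];print(R.round(3))
bot=o['position']+R@np.array([.038,-.007,0]);bot2=o['position']+R@np.array([.038,.007,0]);print('stave bottom edges z (est)',bot,bot2)
b=snap('scene');a=snap('top');cv2.imwrite('pics/tilt.png',np.hstack([cv2.resize(a['image'][150:350,200:400,::-1],(400,400)),cv2.resize(b['image'][80:280,220:420,::-1],(400,400))]))"
```

```text
5.33 pos [0.4322 0.103  0.2236] q [ 20.4  26.2  86.5 -44.1  92.9 122.8] F [-0.4 -0.4 -2.1] w 0.013
[[-0.061 -0.046 -0.997]
 [-0.765 -0.64   0.076]
 [-0.642  0.767  0.004]]
stave bottom edges z (est) [0.43016885 0.07838483 0.19386151] [0.42952472 0.06942484 0.20459947]
```

View pics/tilt.png

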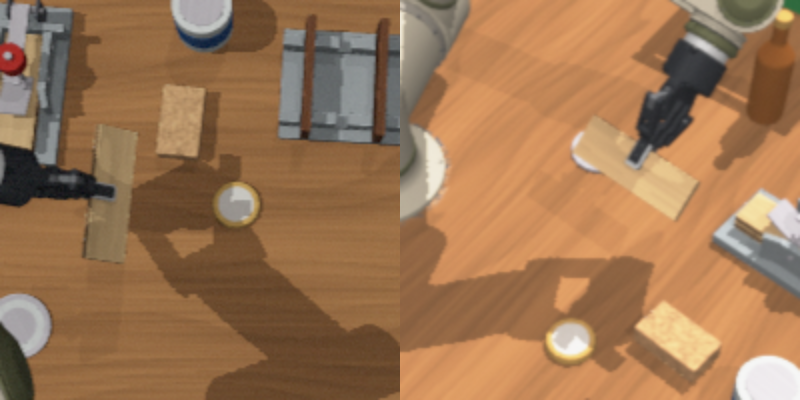

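The views show the stave held, tilted 50°, over clear bench between the press, the cork and the jam lid. I lower it now.

{"api": "carry_out", "payload": {
  "motion": [
    [[2.2, -2.6, 0, 0, 0, 0, 0.8], [4.4, -5.2, 0, 0, 0, 0, 0.8], [6.6, -7.8, 0, 0, 0, 0, 0.8], [8.8, -10.5, 0, 0, 0, 0, 0.8], [9.6, -11.5, 0, 0, 0, 0, 0.8]]
  ]
}}

```text
time_s: 5.85
position: [0.4318, 0.1022, 0.0728]
tool_rot: [[-0.064, -0.049, -0.997], [-0.761, -0.644, 0.08], [-0.646, 0.763, 0.004]]
ft_force: [-0.3, 0.5, -1.2]
grip_width: 0.013
```

{"api": "carry_out", "payload": {
  "motion": [
    [[0.7, -0.8, 0, 0, 0, 0, 0.8], [1.4, -1.7, 0, 0, 0, 0, 0.8], [2.2, -2.6, 0, 0, 0, 0, 0.8], [2.2, -2.6, 0, 0, 0, 0, 0.8]]
  ]
}}

```text
time_s: 6.18
position: [0.4327, 0.1028, 0.0406]
tool_rot: [[-0.06, -0.05, -0.997], [-0.762, -0.643, 0.078], [-0.645, 0.764, 0.001]]
ft_force: [-0.5, 0.1, -2.0]
grip_width: 0.0128
```

```bash
python3 -c "
from h import *
o=st();R=o['tool_rot']
for p in([.040,-.007,0],[.011,-.0215,0]):print((o['position']+R@np.array(p)).round(4))"
```

```text
6.18 pos [0.4327 0.1028 0.0406] q [ 20.3  42.1  95.5 -45.9  74.9 140.7] F [-0.5  0.1 -2. ] w 0.0128
[0.4306 0.0768 0.0094]
[0.4331 0.1082 0.0171]
```

{"api": "carry_out", "payload": {
  "motion": [
    [[0.4, -0.45, 0, 0, 0, 0, 0.8], [0.4, -0.45, 0, 0, 0, 0, 0.8], [0.4, -0.45, 0, 0, 0, 0, 2], [0.4, -0.45, 0, 0, 0, 0, 2.8], [0, -0.45, 0, 0, 0, 0, 2.8]]
  ]
}}

```text
time_s: 6.6
position: [0.4329, 0.1056, 0.0383]
tool_rot: [[-0.06, -0.051, -0.997], [-0.762, -0.643, 0.079], [-0.645, 0.764, 0.0]]
ft_force: [-0.4, 0.9, -0.7]
grip_width: 0.0284
```

{"api": "carry_out", "payload": {
  "motion": [
    [[-1.5, 0, 0, 0, 0, 0, 2.8], [-3.5, 0, 0, 0, 0, 0, 2.8], [-6, 0, 0, 0, 0, 0, 2.8], [-9, 0, 0, 0, 0, 0, 2.8], [-12, 0, 0, 0, 0, 0, 2.8]]
  ]
}}

```text
time_s: 7.02
position: [0.4398, 0.1983, 0.1169]
tool_rot: [[-0.06, -0.05, -0.997], [-0.762, -0.643, 0.078], [-0.645, 0.764, 0.0]]
ft_force: [1.0, 0.4, -0.6]
grip_width: 0.0278
```

{"api": "carry_out", "payload": {
  "motion": [
    [[-3, 1, 0, 0, 0, -0.12, 4], [-6, 2, 0, 0, 0, -0.24, 6], [-9, 3, 0, 0, 0, -0.36, 8], [-9, 5, 0, 0, 0, -0.48, 8.5], [-9, 7, 0, 0, 0, -0.6, 8.5]]
  ]
}}

```text
time_s: 7.43
position: [0.442, 0.2221, 0.2294]
tool_rot: [[-0.015, -0.073, -0.997], [-0.259, -0.963, 0.075], [-0.966, 0.26, -0.004]]
ft_force: [0.0, -0.1, -0.4]
grip_width: 0.0844
```

```bash
python3 -c "
from h import *
o=st();print(o['tool_rot'].round(3))
b=snap('scene');a=snap('top');cv2.imwrite('pics/laid.png',np.hstack([cv2.resize(a['image'][150:350,200:400,::-1],(400,400)),cv2.resize(b['image'][80:280,220:420,::-1],(400,400))]))"
```

```text
7.43 pos [0.442  0.2221 0.2294] q [ 19.9  20.7  79.7 -13.9  85.7 116. ] F [ 0.  -0.1 -0.4] w 0.0844
[[-0.015 -0.073 -0.997]
 [-0.259 -0.963  0.075]
 [-0.966  0.26  -0.004]]
```

View pics/laid.png

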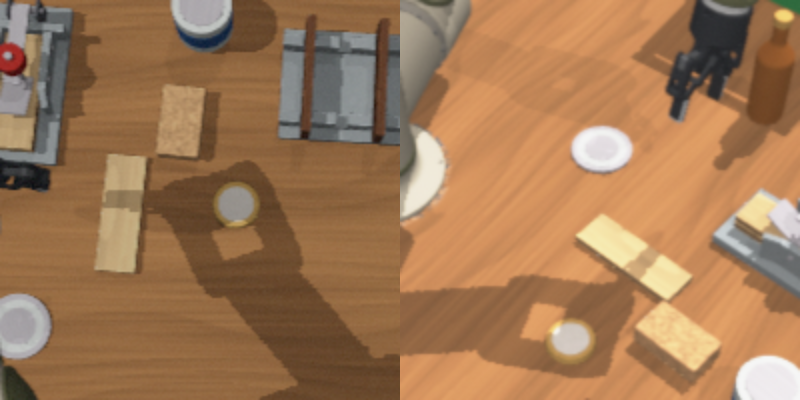

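The stave lies flat at top px (248–273, 228–285), clear of the cork and both lids. I measure its pose.

```bash
cat > m4.py <<'E'
from h import *
a=snap('top');b=snap('scene');res=[]
for n,d,roi in(('top',a,(240,218,42,78)),('scene',b,(300,180,70,55))):
    x,y,w,h=roi;s=cv2.cvtColor(d['image'],cv2.COLOR_RGB2HSV).astype(int)
    m=((s[...,0]>=13)&(s[...,0]<=28)&(s[...,1]<150)&(s[...,2]>60)); m=cv2.morphologyEx(m.astype(np.uint8),cv2.MORPH_CLOSE,np.ones((5,5)))>0
    c,ar=blob(m,roi); W=np.array([ray(d,u,v,.014)[:2] for u,v in c],np.float32)
    r=cv2.minAreaRect(W*1000); bp=cv2.boxPoints(r); e=bp[1]-bp[0];f=bp[2]-bp[1];e=e if np.linalg.norm(e)>np.linalg.norm(f) else f
    print(n,ar,'centre mm',np.round(r[0],1),'size',np.round(r[1],1),'yaw',np.degrees(np.arctan(e[1]/e[0])).round(2))
E
python3 m4.py
```

```text
top 3276 centre mm [434.3 106.1] size [238.8 126.7] yaw 0.97
scene 3850 centre mm [432.4 104.8] size [215.2 204.4] yaw 37.1
```

```bash
cat > m4.py <<'E'
from h import *
def stave(z,rt,rs,show=False):
  for n,d,roi in(('top',snap('top'),rt),('scene',snap('scene'),rs)):
    if roi is None: continue
    x,y,w,h=roi; L=cv2.cvtColor(d['image'],cv2.COLOR_RGB2LAB)[...,1]  # a* : bench redder than oak
    sub=cv2.GaussianBlur(L,(3,3),0)[y:y+h,x:x+w]; t,_=cv2.threshold(np.ascontiguousarray(sub),0,255,cv2.THRESH_OTSU)
    m=np.zeros(L.shape,bool); m[y:y+h,x:x+w]=sub<=t
    m=cv2.morphologyEx(m.astype(np.uint8),cv2.MORPH_OPEN,np.ones((3,3)))>0
    c,ar=blob(m,roi); W=np.array([ray(d,u,v,z)[:2] for u,v in c],np.float32)
    r=cv2.minAreaRect(W*1000); bp=cv2.boxPoints(r); e=bp[1]-bp[0];f=bp[2]-bp[1];e=e if np.linalg.norm(e)>np.linalg.norm(f) else f
    print(n,ar,'t',t,'centre mm',np.round(r[0],1),'size',np.round(r[1],1),'yaw',np.degrees(np.arctan(e[1]/e[0])).round(2))
if __name__=='__main__': stave(.014,(240,220,37,76),(302,183,70,50))
E
python3 m4.py
```

```text
top 1207 t 135.0 centre mm [433.6 105.7] size [ 63.5 181.1] yaw -4.93
scene 1016 t 136.0 centre mm [438.   99.9] size [ 66.4 181.9] yaw -5.44
```

The top view (the trusted one) gives a 181 x 63 mm footprint, centred near (0.434, 0.106) with yaw -5°. I will grip across the width, 75 mm back from the centre.

```bash
python3 -c "
from h import *
go([.3593,.1125,.12],down(-95))"
```

```text
shift cm [13.32  8.2   7.34] turn [ 0.01   0.    -0.272]
```

{"api": "carry_out", "payload": {
  "motion": [
    [[2.7, 1.6, 1.5, 0, 0, -0.06, 8.5], [5.4, 3.3, 3, 0, 0, -0.12, 8.5], [8, 5, 4.5, 0, 0, -0.18, 8.5], [10.7, 6.6, 6, 0.01, 0, -0.272, 8.5], [13.3, 8.2, 7.3, 0.01, 0, -0.272, 8.5]]
  ]
}}

```text
time_s: 8.15
position: [0.3583, 0.1118, 0.1191]
tool_rot: [[-0.0, -0.088, -0.996], [0.005, -0.996, 0.088], [-1.0, -0.005, 0.001]]
ft_force: [1.1, -0.5, -0.7]
grip_width: 0.085
```

{"api": "carry_out", "payload": {
  "motion": [
    [[0, 0, 0, 0, 0, 0, 8.5], [0, 0, 0, 0, 0, 0, 8.5], [0, 0, 0, 0, 0, 0, 8.5]]
  ]
}}

```text
time_s: 8.4
position: [0.3609, 0.1129, 0.1205]
tool_rot: [[0.001, -0.087, -0.996], [0.002, -0.996, 0.087], [-1.0, -0.002, -0.001]]
ft_force: [-0.3, 0.4, 0.2]
grip_width: 0.0848
```

```bash
python3 -c "
from h import *
o=st();go([.3593,.1125,.009],down(-95));print(o['tool_rot'].round(3))"
```

```text
8.4 pos [0.3609 0.1129 0.1205] q [-8.000e-01  1.390e+01  1.108e+02  1.000e-01  5.520e+01  9.410e+01] F [-0.3  0.4  0.2] w 0.0848
shift cm [11.15  0.08  0.16] turn [ 0.    -0.001  0.002]
[[ 0.001 -0.087 -0.996]
 [ 0.002 -0.996  0.087]
 [-1.    -0.002 -0.001]]
```

{"api": "carry_out", "payload": {
  "motion": [
    [[3, 0, 0.1, 0, 0, 0, 8.5], [6, 0, 0.1, 0, 0, 0, 8.5], [8, 0, 0.1, 0, 0, 0, 8.5], [9.5, 0, 0.1, 0, 0, 0, 8.5], [9.5, 0, 0.1, 0, 0, 0, 8.5]]
  ]
}}

```text
time_s: 8.82
position: [0.3593, 0.1136, 0.0238]
tool_rot: [[-0.002, -0.086, -0.996], [0.002, -0.996, 0.086], [-1.0, -0.002, 0.002]]
ft_force: [1.0, 0.1, 0.9]
grip_width: 0.0848
```

{"api": "carry_out", "payload": {
  "motion": [
    [[0.6, 0, 0, 0, 0, 0, 8.5], [1.2, 0, 0, 0, 0, 0, 8.5], [1.6, 0, 0, 0, 0, 0, 8.5], [1.6, 0, 0, 0, 0, 0, 8.5]]
  ]
}}

```text
time_s: 9.15
position: [0.3596, 0.1128, 0.0095]
tool_rot: [[0.002, -0.088, -0.996], [0.002, -0.996, 0.088], [-1.0, -0.002, -0.002]]
ft_force: [0.0, -0.4, 0.4]
grip_width: 0.0849
```

{"api": "carry_out", "payload": {
  "motion": [
    [[0, 0, 0, 0, 0, 0, 7.6], [0, 0, 0, 0, 0, 0, 7], [0, 0, 0, 0, 0, 0, 6.5], [0, 0, 0, 0, 0, 0, 6.1], [0, 0, 0, 0, 0, 0, 5.7]]
  ],
  "grip_force": 40
}}

```text
time_s: 9.57
position: [0.3595, 0.1126, 0.0102]
tool_rot: [[0.002, -0.088, -0.996], [0.002, -0.996, 0.088], [-1.0, -0.002, -0.002]]
ft_force: [-1.9, -0.6, 7.0]
grip_width: 0.0593
```

{"api": "carry_out", "payload": {
  "motion": [
    [[0, 0, 0, 0, 0, 0, 5.5], [0, 0, 0, 0, 0, 0, 5.5], [0, 0, 0, 0, 0, 0, 5.5]]
  ],
  "grip_force": 70
}}

```text
time_s: 9.82
position: [0.3595, 0.1126, 0.0104]
tool_rot: [[0.003, -0.088, -0.996], [0.002, -0.996, 0.088], [-1.0, -0.002, -0.003]]
ft_force: [-1.1, -0.6, 15.5]
grip_width: 0.0582
```

The fingertips touched the bench (15 N). I reopen a little, raise 3.5 mm and grip again, so the tips stay just above the stave's underside.

{"api": "carry_out", "payload": {
  "motion": [
    [[0, 0, 0, 0, 0, 0, 6.6], [0, 0, 0, 0, 0, 0, 6.6], [-0.35, 0, 0, 0, 0, 0, 6.6], [-0.35, 0, 0, 0, 0, 0, 6.1], [-0.35, 0, 0, 0, 0, 0, 5.7]]
  ],
  "grip_force": 40
}}

```text
time_s: 10.23
position: [0.3595, 0.1126, 0.0137]
tool_rot: [[0.002, -0.088, -0.996], [0.002, -0.996, 0.088], [-1.0, -0.002, -0.002]]
ft_force: [-2.5, -0.1, 13.1]
grip_width: 0.0585
```

{"api": "carry_out", "payload": {
  "motion": [
    [[0, 0, 0, 0, 0, 0, 5.5], [0, 0, 0, 0, 0, 0, 5.5], [0, 0, 0, 0, 0, 0, 5.5]]
  ],
  "grip_force": 80
}}

```text
time_s: 10.48
position: [0.3595, 0.1126, 0.0141]
tool_rot: [[0.003, -0.088, -0.996], [0.002, -0.996, 0.088], [-1.0, -0.002, -0.003]]
ft_force: [-4.0, -1.2, 22.9]
grip_width: 0.0569
```

{"api": "carry_out", "payload": {
  "motion": [
    [[-1, 0, 0, 0, 0, 0, 5.5], [-2, 0, 0, 0, 0, 0, 5.5], [-4, 0, 0, 0, 0, 0, 5.5], [-6, 0, 0, 0, 0, 0, 5.5], [-6, 0, 0, 0, 0, 0, 5.5]]
  ]
}}

```text
time_s: 10.9
position: [0.3604, 0.1126, 0.0754]
tool_rot: [[0.006, -0.088, -0.996], [0.002, -0.996, 0.088], [-1.0, -0.002, -0.006]]
ft_force: [0.9, -0.3, -0.9]
grip_width: 0.057
```

```bash
python3 -c "
from h import *
st()
O=np.array([.620,.2635]);th=np.radians(-4.5);ex=np.array([np.cos(th),np.sin(th)])
p=O-.225*ex;print(p)
go([*p,.10],down(-94.5))"
```

```text
10.9 pos [0.3604 0.1126 0.0754] q [ -0.9  18.9 114.7   0.2  46.1  94.1] F [ 0.9 -0.3 -0.9] w 0.057
[0.3956936 0.2811533]
shift cm [ -2.41 -17.11  -2.06] turn [-0.009 -0.006  0.002]
```

{"api": "carry_out", "payload": {
  "motion": [
    [[-1, -3, 0, 0, 0, 0, 5.5], [-2, -6, -0.5, 0, 0, 0, 5.5], [-2.4, -9, -1, 0, 0, 0, 5.5], [-2.4, -13, -1.5, 0, 0, 0, 5.5], [-2.4, -17.1, -2.0, -0.009, -0.006, 0, 5.5]]
  ]
}}

```text
time_s: 11.32
position: [0.3939, 0.2825, 0.0968]
tool_rot: [[-0.005, -0.08, -0.997], [0.002, -0.997, 0.08], [-1.0, -0.002, 0.005]]
ft_force: [1.4, -0.6, -0.7]
grip_width: 0.0567
```

{"api": "carry_out", "payload": {
  "motion": [
    [[0, 0, 0, 0, 0, 0, 5.5], [0, 0, 0, 0, 0, 0, 5.5], [0, 0, 0, 0, 0, 0, 5.5]]
  ]
}}

```text
time_s: 11.57
position: [0.3934, 0.2807, 0.0964]
tool_rot: [[-0.007, -0.078, -0.997], [0.001, -0.997, 0.078], [-1.0, -0.001, 0.007]]
ft_force: [0.8, 0.1, -0.9]
grip_width: 0.0569
```

```bash
python3 -c "
from h import *
o=st();print(o['tool_rot'].round(3))
from m4 import stave
a=snap('top');b=snap('scene');i=np.hstack([cv2.resize(a['image'][150:270,160:260,::-1],(400,480),interpolation=cv2.INTER_CUBIC),cv2.resize(b['image'][110:230,370:470,::-1],(400,480),interpolation=cv2.INTER_CUBIC)]);cv2.imwrite('pics/pre.png',i)"
```

```text
11.57 pos [0.3934 0.2807 0.0964] q [ 21.3  25.1  97.    0.3  58.2 115.7] F [ 0.8  0.1 -0.9] w 0.0569
[[-0.007 -0.078 -0.997]
 [ 0.001 -0.997  0.078]
 [-1.    -0.001  0.007]]
```

View pics/pre.png

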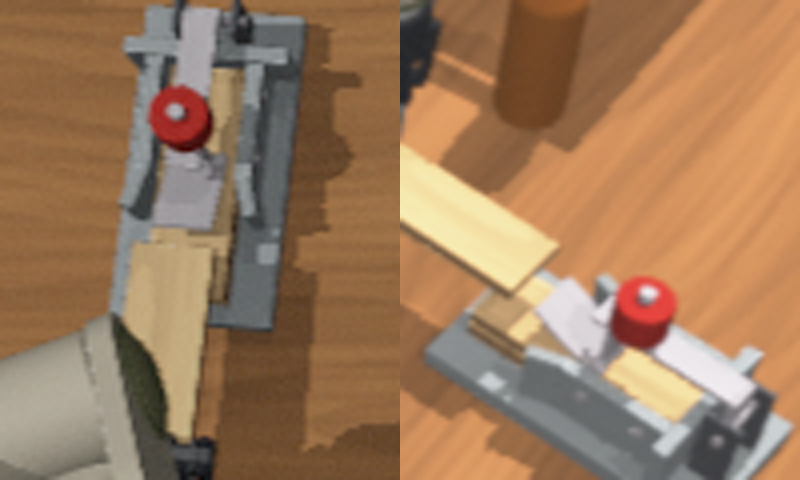

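The stave is level above the pile's tail (top-crop px 130–210 wide, nose at row 240), just short of the shoe. I lower it to 5 mm over the pile and compare edges at nearly equal heights.

{"api": "carry_out", "payload": {
  "motion": [
    [[1, 0, 0, 0, 0, 0, 5.5], [2, 0, 0, 0, 0, 0, 5.5], [3, 0, 0, 0, 0, 0, 5.5], [3, 0, 0, 0, 0, 0, 5.5], [3, 0, 0, 0, 0, 0, 5.5]]
  ]
}}

```text
time_s: 12.08
position: [0.394, 0.2803, 0.0674]
tool_rot: [[-0.006, -0.08, -0.997], [0.002, -0.997, 0.08], [-1.0, -0.001, 0.006]]
ft_force: [-0.0, 0.9, -0.8]
grip_width: 0.0572
```

```bash
cat > m5.py <<'E'
from h import *
o=st();zt=o['position'][2]-.0001
a=snap('top');L=cv2.cvtColor(a['image'],cv2.COLOR_RGB2HSV).astype(int)
m=(L[...,1]<150)&(L[...,1]>70)&(L[...,2]>150)
for v in range(204,262,3): 
    k=np.where(m[v,185:225])[0]+185; print(v,''.join('#' if m[v,u] else '.' for u in range(185,225)))
E
python3 m5.py; python3 - <<'E'
from h import *
a=snap('top');cv2.imwrite('pics/low.png',cv2.resize(a['image'][190:265,175:235,::-1],(480,600),interpolation=cv2.INTER_CUBIC))
E
```

```text
12.08 pos [0.394  0.2803 0.0674] q [ 21.2  27.7  98.9   0.3  53.7 115.7] F [-0.   0.9 -0.8] w 0.0572
204 ####....................................
207 .............#########..................
210 ####.........###################........
213 ...........#####################........
216 ###........###################..........
219 ..........####################..........
222 ..........####################..........
225 ..........###################...........
228 .........####################...........
231 ........#####################...........
234 ..........##################............
237 ..............##############............
240 ................###########.............
243 ..................#########.............
246 ..................#########.............
249 ...................#######..............
252 ....................######..............
255 ....................######..............
258 ....................#####...............
261 ........................................
```

View pics/low.png

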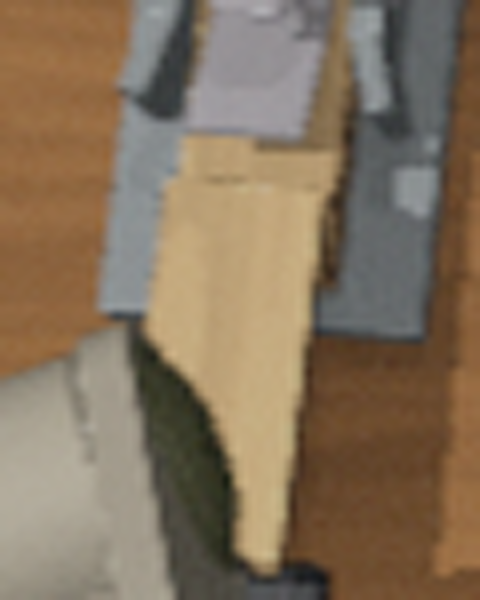

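Allowing for the 21 mm height difference (parallax about 5 mm), the stave edges (crop px 163 and 325) line up with the pile edges (177 and 340), and the yaw agrees. I lower onto the pile and start the slow push.

{"api": "carry_out", "payload": {
  "motion": [
    [[0.3, 0, 0, 0, 0, 0, 5.5], [0.6, 0, 0, 0, 0, 0, 5.5], [0.6, 0, -0.7, 0, 0, 0, 5.5], [0.6, 0, -1.4, 0, 0, 0, 5.5], [0.6, 0, -2.1, 0, 0, 0, 5.5]]
  ]
}}

```text
time_s: 12.6
position: [0.416, 0.2795, 0.0615]
tool_rot: [[-0.004, -0.079, -0.997], [0.003, -0.997, 0.079], [-1.0, -0.002, 0.004]]
ft_force: [-0.3, 0.1, -0.4]
grip_width: 0.0568
```

{"api": "carry_out", "payload": {
  "motion": [
    [[0, 0, -0.7, 0, 0, 0, 5.5], [0, 0, -1.4, 0, 0, 0, 5.5], [0, 0, -2, 0, 0, 0, 5.5], [0, 0, -2.5, 0, 0, 0, 5.5], [0, 0, -3, 0, 0, 0, 5.5]]
  ]
}}

```text
time_s: 13.02
position: [0.4442, 0.2769, 0.0609]
tool_rot: [[-0.008, -0.079, -0.997], [0.002, -0.997, 0.079], [-1.0, -0.001, 0.008]]
ft_force: [-4.8, 0.3, -0.2]
grip_width: 0.0569
```

```bash
cat > p.py <<'E'
from h import *
o=st();O=np.array([.620,.2635]);th=np.radians(-4.5);ex=np.array([np.cos(th),np.sin(th)]);ey=np.array([-ex[1],ex[0]])
d=o['position'][:2]-O;print('press x,y of TCP mm',(d@ex*1e3).round(1),(d@ey*1e3).round(1),'x to go',(-75-d@ex*1e3).round(1),o['tool_rot'].round(3).tolist())
E
python3 p.py
```

```text
13.02 pos [0.4442 0.2769 0.0609] q [ 18.9  31.3  92.8   0.3  56.3 113.2] F [-4.8  0.3 -0.2] w 0.0569
press x,y of TCP mm -176.3 -0.4 x to go 101.3 [[-0.008, -0.079, -0.997], [0.002, -0.997, 0.079], [-1.0, -0.001, 0.008]]
```

The shoe met the stave (4.8 N) just where it should. I continue slowly.

{"api": "carry_out", "payload": {
  "motion": [
    [[0, 0, -0.5, 0, 0, 0, 5.5], [0, 0, -1, 0, 0, 0, 5.5], [0, 0, -1.5, 0, 0, 0, 5.5], [0, 0, -2, 0, 0, 0, 5.5], [0, 0, -2.5, 0, 0, 0, 5.5]]
  ]
}}

```text
time_s: 13.43
position: [0.4683, 0.275, 0.0606]
tool_rot: [[-0.009, -0.079, -0.997], [0.002, -0.997, 0.079], [-1.0, -0.001, 0.009]]
ft_force: [-3.0, -0.3, 0.4]
grip_width: 0.0576
```

{"api": "carry_out", "payload": {
  "motion": [
    [[0, 0, -0.4, 0, 0, 0, 5.5], [0, 0, -0.8, 0, 0, 0, 5.5], [0, 0, -1.2, 0, 0, 0, 5.5], [0, 0, -1.6, 0, 0, 0, 5.5], [0, 0, -2, 0, 0, 0, 5.5]]
  ]
}}

```text
time_s: 13.85
position: [0.49, 0.2735, 0.061]
tool_rot: [[-0.005, -0.079, -0.997], [0.002, -0.997, 0.079], [-1.0, -0.002, 0.005]]
ft_force: [-3.5, 0.7, -1.4]
grip_width: 0.0568
```

```bash
python3 p.py
```

```text
13.85 pos [0.49   0.2735 0.061 ] q [ 17.   34.   86.7   0.2  59.5 111.4] F [-3.5  0.7 -1.4] w 0.0568
press x,y of TCP mm -130.4 -0.2 x to go 55.4 [[-0.005, -0.079, -0.997], [0.002, -0.997, 0.079], [-1.0, -0.002, 0.005]]
```

{"api": "carry_out", "payload": {
  "motion": [
    [[0, 0, -0.5, 0, 0, 0, 5.5], [0, 0, -1, 0, 0, 0, 5.5], [0, 0, -1.5, 0, 0, 0, 5.5], [0, 0, -2, 0, 0, 0, 5.5], [0, 0, -2.5, 0, 0, 0, 5.5]]
  ]
}}

```text
time_s: 14.27
position: [0.5152, 0.2715, 0.0609]
tool_rot: [[-0.005, -0.079, -0.997], [0.002, -0.997, 0.079], [-1.0, -0.002, 0.005]]
ft_force: [-3.2, -0.1, -1.2]
grip_width: 0.0566
```

{"api": "carry_out", "payload": {
  "motion": [
    [[0, 0, -0.4, 0, 0, 0, 5.5], [0, 0, -0.8, 0, 0, 0, 5.5], [0, 0, -1.2, 0, 0, 0, 5.5], [0, 0, -1.6, 0, 0, 0, 5.5], [0, 0, -2, 0, 0, 0, 5.5]]
  ]
}}

```text
time_s: 14.68
position: [0.535, 0.27, 0.0608]
tool_rot: [[-0.004, -0.079, -0.997], [0.002, -0.997, 0.079], [-1.0, -0.002, 0.005]]
ft_force: [-2.6, -0.2, -1.9]
grip_width: 0.0568
```

```bash
python3 p.py
```

```text
14.68 pos [0.535  0.27   0.0608] q [ 15.4  37.   80.2   0.2  63.1 109.8] F [-2.6 -0.2 -1.9] w 0.0568
press x,y of TCP mm -85.3 -0.2 x to go 10.3 [[-0.004, -0.079, -0.997], [0.002, -0.997, 0.079], [-1.0, -0.002, 0.005]]
```

Last 10 mm in 1–2 mm steps, watching for the stop.

{"api": "carry_out", "payload": {
  "motion": [
    [[0, 0, -0.2, 0, 0, 0, 5.5], [0, 0, -0.4, 0, 0, 0, 5.5], [0, 0, -0.6, 0, 0, 0, 5.5], [0, 0, -0.8, 0, 0, 0, 5.5], [0, 0, -0.8, 0, 0, 0, 5.5]]
  ]
}}

```text
time_s: 15.1
position: [0.5431, 0.2693, 0.0609]
tool_rot: [[-0.004, -0.079, -0.997], [0.002, -0.997, 0.079], [-1.0, -0.002, 0.004]]
ft_force: [-1.6, 0.2, -2.2]
grip_width: 0.0571
```

{"api": "carry_out", "payload": {
  "motion": [
    [[0, 0, -0.1, 0, 0, 0, 5.5], [0, 0, -0.2, 0, 0, 0, 5.5], [0, 0, -0.3, 0, 0, 0, 5.5], [0, 0, -0.3, 0, 0, 0, 5.5]]
  ]
}}

```text
time_s: 15.43
position: [0.5437, 0.2693, 0.0604]
tool_rot: [[-0.009, -0.079, -0.997], [0.002, -0.997, 0.079], [-1.0, -0.001, 0.009]]
ft_force: [-10.0, 0.7, 0.1]
grip_width: 0.0571
```

```bash
python3 p.py
```

```text
15.43 pos [0.5437 0.2693 0.0604] q [ 15.1  37.7  78.7   0.3  64.1 109.5] F [-10.    0.7   0.1] w 0.0571
press x,y of TCP mm -76.6 -0.2 x to go 1.6 [[-0.009, -0.079, -0.997], [0.002, -0.997, 0.079], [-1.0, -0.001, 0.009]]
```

{"api": "carry_out", "payload": {
  "motion": [
    [[0, 0, -0.1, 0, 0, 0, 5.5], [0, 0, -0.2, 0, 0, 0, 5.5], [0, 0, -0.2, 0, 0, 0, 5.5]]
  ]
}}

```text
time_s: 15.68
position: [0.5437, 0.2693, 0.0603]
tool_rot: [[-0.014, -0.079, -0.997], [0.002, -0.997, 0.079], [-1.0, -0.001, 0.014]]
ft_force: [-17.7, 0.4, 5.5]
grip_width: 0.057
```

{"api": "carry_out", "payload": {
  "motion": [
    [[0, 0, 0, 0, 0, 0, 6.2], [0, 0, 0, 0, 0, 0, 7], [0, 0, 0, 0, 0, 0, 7.5], [0, 0, 0, 0, 0, 0, 7.5]]
  ]
}}

```text
time_s: 16.02
position: [0.5484, 0.269, 0.0612]
tool_rot: [[-0.002, -0.079, -0.997], [0.003, -0.997, 0.079], [-1.0, -0.003, 0.003]]
ft_force: [-0.6, 0.0, -0.2]
grip_width: 0.0749
```

```bash
python3 p.py
```

```text
16.02 pos [0.5484 0.269  0.0612] q [ 15.   37.9  78.2   0.2  64.1 109.4] F [-0.6  0.  -0.2] w 0.0749
press x,y of TCP mm -71.8 -0.2 x to go -3.2 [[-0.002, -0.079, -0.997], [0.003, -0.997, 0.079], [-1.0, -0.003, 0.003]]
```

It is hard against the stop (17.7 N with no further motion), and I have let go. I lift clear and back away to look.

{"api": "carry_out", "payload": {
  "motion": [
    [[-1, 0, 0.3, 0, 0, 0, 8], [-3, 0, 0.6, 0, 0, 0, 8], [-6, 0, 1, 0, 0, 0, 8], [-9, 0, 2, 0, 0, 0, 8], [-12, 0, 4, 0, 0, 0, 8]]
  ]
}}

```text
time_s: 16.43
position: [0.509, 0.2715, 0.1829]
tool_rot: [[-0.003, -0.08, -0.997], [0.003, -0.997, 0.08], [-1.0, -0.002, 0.003]]
ft_force: [-0.1, 0.2, 0.8]
grip_width: 0.0799
```

{"api": "carry_out", "payload": {
  "motion": [
    [[-3, 2.5, 1.5, 0, 0, 0, 8], [-5, 6, 2.5, 0, 0, 0, 8], [-5, 10, 2.5, 0, 0, 0, 8], [-5, 14, 2.5, 0, 0, 0, 8], [-5, 18, 2.5, 0, 0, 0, 8]]
  ]
}}

```text
time_s: 16.85
position: [0.4686, 0.0929, 0.2322]
tool_rot: [[-0.002, -0.078, -0.997], [0.002, -0.997, 0.078], [-1.0, -0.002, 0.002]]
ft_force: [1.9, -0.8, 0.3]
grip_width: 0.0802
```

{"api": "carry_out", "payload": {
  "motion": [
    [[0, 3.5, 1, 0, 0, 0, 8], [0, 7, 2, 0, 0, 0, 8], [0, 10, 3, 0, 0, 0, 8], [0, 10, 3, 0, 0, 0, 8]]
  ]
}}

```text
time_s: 17.18
position: [0.4301, -0.0067, 0.2316]
tool_rot: [[-0.004, -0.084, -0.996], [0.001, -0.996, 0.084], [-1.0, -0.001, 0.004]]
ft_force: [0.0, 0.5, 0.3]
grip_width: 0.0801
```

```bash
cat > fin.py <<'E'
from h import *
st();a=snap('top');b=snap('scene')
cv2.imwrite('pics/fin.png',np.hstack([cv2.resize(a['image'][145:245,165:248,::-1],(400,480),interpolation=cv2.INTER_CUBIC),cv2.resize(b['image'][150:250,373:473,::-1],(400,400),interpolation=cv2.INTER_CUBIC)[:,:].repeat(1,0) if 0 else cv2.resize(b['image'][150:250,373:456,::-1],(400,480),interpolation=cv2.INTER_CUBIC)]))
O=np.array([.620,.2635]);th=np.radians(-4.5);ex=np.array([np.cos(th),np.sin(th)]);ey=np.array([-ex[1],ex[0]])
for n,y,z in(('L60',.03,.06),('R60',-.03,.06),('L46',.03,.046),('R46',-.03,.046)):
    p=(*(O-.09*ex+ey*y),z);print(n,proj(a,p).round(1),proj(b,p).round(1))
E
python3 fin.py
```

```text
17.18 pos [ 0.4301 -0.0067  0.2316] q [-16.7  10.4  92.8  -0.   77.   78.1] F [0.  0.5 0.3] w 0.0801
L60 [194.4 221.3] [400.3 171.8]
R60 [214.2 222.9] [388.5 183.2]
L46 [195.5 222.2] [399.6 174.8]
R46 [215.2 223.8] [387.9 186.2]
```

View pics/fin.png

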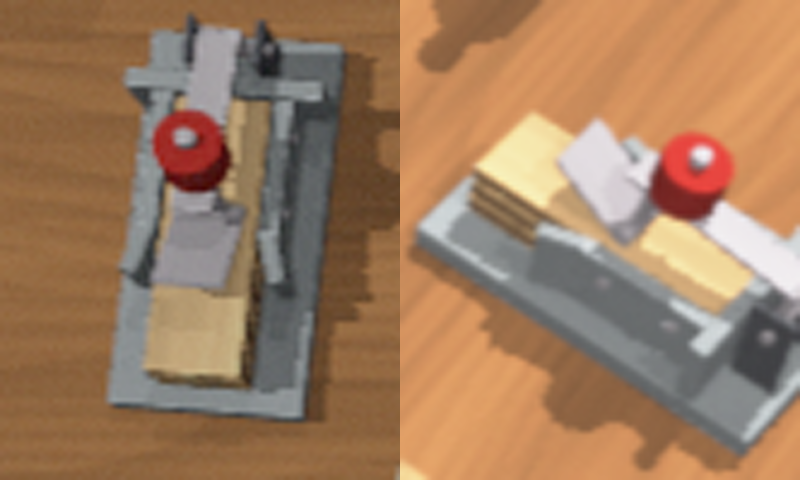

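The final view shows the third stave flush over the other two at the tail (scene-crop px (475,170) to (530,115), edges in line), between the rails with the shoe resting on it. I make a quick numeric check of the walnut staves, then hand in.

```bash
python3 - <<'E'
from h import *
d=snap('scene');A=masks(d)
old=dict(image=cv2.imread('pics/scene0.png')[:,:,::-1].copy());B=masks(old)
for n,roi in(('wa',(305,275,70,55)),('wb',(275,305,70,60))):
    for M in(B,A):
        c,ar=blob(M['dark'],roi);print(n,ar,np.round(cv2.minAreaRect(c)[0],1))
st();print(env.close_job())
E
```

```text
wa 446 [336.9 306.8]
wa 439 [337.2 307. ]
wb 386 [310.1 336.9]
wb 393 [309.8 337.1]
17.33 pos [ 0.4316 -0.003   0.2313] q [-16.2  10.5  92.7   0.1  77.   78.3] F [-0.2 -0.3  0. ] w 0.0803
the job is handed in; nothing more can be done
None
```

I took the oak stave out of the rack's middle slot and laid it flat on the bench. I then gripped it afresh by its tail, slid it under the press shoe onto the pile until it met the back stop, and let go. The job was handed in at 17.3 s; no verdict is reported, so success rests on the checks below.

**Last checks**
- **Stop:** the push rose to 17.7 N with no further motion, so the stave is home against the back stop.
- **Fit:** the final picture shows it flush with the two pile staves at the tail, between the rails, with the shoe resting on it. I did not measure its final pose or the arm's force on it.
- **Walnut staves:** their image positions moved by less than 0.5 px.
- **Bystanders:** I checked these only by eye. Nothing near the work looked moved, but the last picture covers only the press.
- **Robot:** it was clear of everything at the end.

**Disagreements**
- The scene camera placed things about 5 mm further towards -y than the top camera. The side force at the first grasp (14 N, eased off before lifting) showed the top camera was right, so I used it.
- Gripping the flat stave pressed up to 23 N on the bench, with no visible effect.

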